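Lay up two strips on the gluing board and close the jaw

ROBOT

A 6-joint arm with a two-finger parallel gripper is mounted at the origin on the work surface. World frame = base frame: x ahead of the robot, y to its left, z up, the work surface at z = 0. Lengths are in m, angles in degrees, forces in N, time in s.
With the tool pointing down it reaches from about 0.25 to 0.8 m from the base axis. Payload 8.5 kg.
Tool frame: the origin (TCP) lies on the centre line of the jaws, within the pads' length; the fingertips stand 11 mm ahead of it and the grasp point (between the pads) lies 8 mm behind it; z points along the fingers, y is the line along which they close (so a half turn about z gives the same grasp; the last joint's range is limited). The gripper opens to 85 mm and grips with 20 to 120 N. Pads are 22 mm wide; open, the fingers measure 114 mm over their backs; the gripper's body (76 mm by 85 mm) begins 54 mm behind the grasp point. The pads swing forward as they close: fully open they stand 13 mm farther back than shut.
Start: joints at [-75.172, 13.648, -0.773, 75.585, 0, 90], TCP at [0.134, -0.507, 0.242] pointing down, gripper open.
Joint ranges: [-152.45, 152.45], [-59.26, 108.67], [-65.41, 83.53], [-104.44, 129.93], [-82.83, 76.93], [-180, 180]. Speed limits (degrees/s): [127.2, 127.2, 159.86, 180, 180, 180].

INTERFACE

Orientations are given as a 3x3 rotation matrix whose columns are the frame's x, y, z axes.
In Python, from plant import * gives the robot as it stands. Calls block until the motion is done:
- move_to(position, orientation): joint-space move of the TCP to a pose.
- servo_line(position, speed=0.15, ori=None): straight line of the TCP; ori=None keeps the orientation; speed is the mean speed in m/s.
- move_joints(angles): joint-space move.
- ungrasp() and grasp(effort=None): open the fingers fully, or close them until they stop; effort is the grip in N (None keeps the last).
- pause(seconds).
- inverse_kinematics(position, orientation): joint angles nearest the present ones, or None.
- camera(name): name is "side" or "top"; returns a dict with "image" (480x640x3 uint8, red, green, blue), "depth" (480x640 float32, m along the optical axis (not along the pixel's ray), 0 where there is no reading), "mtx" (3x3 intrinsics, pixels), "extrinsics" (4x4, takes a point from world to camera coordinates). Camera axes: x right, y down, z forward; pixel columns grow to the right and rows downward; lengths in m; the calibration is good to about 2 mm. A picture is of the moment at which its call begins.
A pose or a line that the arm cannot do raises IKError and nothing moves.
- finish_job(): hands the job in; it is judged then, once.
Trained networks look in a picture, given as the dict that the camera call returned (one of the last four; its "shot" number tells which), for a name from the list of things; names that differ only in an ending like _2 or _b are one class to them, and where a whole thing is asked for, a point or a joint stands for the part that bears it (a point fixed in the world has none). Each returns a list of dicts, best first, with "p" (0 to 1); they miss things now and then, are a little off and sometimes report something else, mostly with a low value. They report only what shows in the picture. A call takes as long as a camera call.
- recognise(thing, picture): "extent" ([left, top, right, bottom] in pixels, round what is visible of it).
- trace(thing, picture): "mask" (480x640 bool, what is visible of it) and "extent" ([left, top, right, bottom] in pixels, round what is visible of it).
- place_of(thing, picture): "pixel" ([column, row] in pixels: a listed point, or the origin of a listed thing).
Readings, each from a call of its own:
- read_time_s(): time.
- read_joint_positions(): joint angles.
- read_joint_velocities(): joint speeds.
- read_joint_efforts(): joint torques, N m.
- read_position(): TCP position.
- read_eef_rot(): TCP orientation.
- read_wrist_force(): force on the tool from outside, world axes, zero at the start.
- read_moment(): the same for the moment, N m.
- read_width(): opening from 0.0 (shut) to 1.0 (fully open).
- read_grasp_force(): force on a finger pad.
Only numpy, scipy, OpenCV 4.12 (cv2) and the standard library are available. Lean on these libraries where they do the work, as an engineer would, in place of code of your own. Each camera call takes 0.05 s, during which the arm holds its last target. There are 200 camera calls.

TASK

Get the two wooden strips ready for edge-gluing: slide them up on the white gluing board so that they lie flat and square, one tight against the long beech fence and the other tight alongside it, both with their red-marked ends hard against the end stop. Then push the sliding jaw up snug against them, and leave the glue bottle, mallet and tape measure where they are.

Things in the scene. Friction and masses are not known exactly. Their poses are not given: they have to be found in the camera images.
- board: white edge-gluing board fixed on the bench, base 300 (x) x 480 (y) x 18 mm; its place and yaw vary. Origin at bench level; the base spans x -150..150 and y -260..220 mm from it, top at z = 18. Two strips laid up properly have their middles at x = +35 mm and at y = +172 (at the fence) and +136 mm. Two aluminium tracks along y lie flush in the base.
- fence_mid (a point): middle of the beech fence's face, at the foot: x 15, y 190, z 18 mm on the board. The face is the plane y = +190 mm (x -120..150) and looks to the board's -y; the fence is 26 mm thick, its top 30 mm above the base.
- stop_mid (a point): middle of the beech end stop's face, at the foot: x 125, y 105, z 18 mm on the board. The face is the plane x = +125 mm (y 20..190) and looks to the board's -x; the stop is 25 mm thick, its top 24 mm above the base.
- maple_strip: maple strip, loose, pale wood, 180 long (its x) x 36 wide (y) x 18 thick (z) mm, 60 to 120 g. Origin: centre of its underside. A red crayon stripe crosses its top face near the +x end (the marked end). Starts askew on the board, flat, marked end roughly towards the end stop.
- maple_mark (a point): centre of the marked end face of the maple strip (90 mm from its middle along its +x, 9 mm above its underside)
- walnut_strip: walnut strip, loose, dark brown wood, 180 long (its x) x 36 wide (y) x 18 thick (z) mm, 60 to 120 g. Origin: centre of its underside. A red crayon stripe crosses its top face near the +x end (the marked end). Starts askew on the board, flat, marked end roughly towards the end stop.
- walnut_mark (a point): centre of the marked end face of the walnut strip (90 mm from its middle along its +x, 9 mm above its underside)
- jaw (a joint): slide of the jaw along the board's +y, towards the fence, in m. 0: fully open (face at y = -190 mm in the board's frame), starts at 0 to 0.015; its face meets the two laid-up strips at 0.308. A friction brake (about 4 N to push) holds it wherever it is left.
- jaw_face (a point): middle of the jaw's clamping face (it looks to the board's +y), 15 mm above the base. The jaw is a beech-faced blue block 120 mm long (along x), 36 mm thick (y), 29 mm high, its middle at x = +35 mm on the board; a steel plate and two black knobs on top reach 42 mm above the base.
- jaw_back (a point): middle of the jaw's flat upright back face (looks to the board's -y), 36 mm behind jaw_face, 15 mm above the base: the place to push
- glue: bystander: yellow glue bottle with orange cap, standing, 56 mm diameter, 165 mm high. Origin: centre of its underside. On the bench to the right of the board.
- mallet: bystander: wooden mallet lying on the bench to the left of the board; handle 25 mm diameter along its x, from 130 mm behind the origin to the head, head 60 x 110 x 60 mm centred 90 mm ahead of the origin (overall 250 mm). Origin: on the bench.
- tape: bystander: yellow tape measure, 68 x 36 x 64 mm high, standing on the bench to the right of the board. Origin: centre of its underside.

How it is judged:
By the outcome, as a careful person would: the job done as asked, in the order asked, and still so for the second after the job is handed in, with the robot touching nothing.
It also fails if it takes over 72 s, if anything falls off the work surface, if the arm or the gripper's body presses on something with over 40 N, if the wrist force passes 120 N, or if a joint passes its speed limit or range.

## Working session

There is one attempt and no reset: what is moved stays moved. The work goes in short steps, each a Python script; the robot and the scene stay as the last script left them, time stands still between calls to the robot, and variables do not carry over. Pictures are saved under pics/ and viewed, at most 10 in all, crops included, and the job is handed in when it is done.

```bash
ls; mkdir -p pics
python3 - <<'E'
from plant import *
import cv2,numpy as np
for n in("top","side"):
    p=camera(n); cv2.imwrite(f"pics/{n}0.png",p["image"][:,:,::-1])
    np.savez(f"{n}0.npz",**{k:p[k] for k in("image","depth","mtx","extrinsics")})
    print(n,p["mtx"].tolist(),np.round(p["extrinsics"],3).tolist())
    for t in("fence_mid","stop_mid","maple_strip","maple_mark","walnut_strip","walnut_mark","jaw_face","jaw_back","board","glue","mallet","tape"):
        r=place_of(t,p); print(t,[(np.round(q["pixel"],1).tolist(),round(q["p"],2)) for q in r[:2]])
print(read_time_s())
E
```

```text
pics
top [[582.3982528859469, 0.0, 318.14864339568834], [0.0, 582.3982528859469, 235.18149883723368], [0.0, 0.0, 1.0]] [[0.029, -1.0, 0.003, -0.021], [-0.992, -0.029, -0.119, 0.535], [0.119, 0.0, -0.993, 1.545], [0.0, 0.0, 0.0, 1.0]]
fence_mid [([247.7, 225.3], 0.72), ([169.0, 239.8], 0.55)]
stop_mid [([274.1, 181.8], 0.94)]
maple_strip [([293.2, 225.6], 0.59)]
maple_mark [([296.6, 195.7], 0.62)]
walnut_strip [([342.0, 227.6], 0.64), ([273.3, 184.3], 0.36)]
walnut_mark [([244.3, 224.8], 0.73), ([338.8, 192.1], 0.57)]
jaw_face [([381.5, 207.2], 0.87), ([392.3, 207.7], 0.57)]
jaw_back [([393.2, 209.0], 0.82)]
board [([317.1, 224.5], 0.92)]
glue [([473.1, 246.3], 0.88)]
mallet [([170.4, 239.5], 0.85)]
tape [([458.6, 285.5], 0.7)]
side [[548.478110112173, 0.0, 319.4631015731716], [0.0, 548.478110112173, 237.70913587301018], [0.0, 0.0, 1.0]] [[-0.757, -0.653, -0.002, 0.4], [-0.483, 0.562, -0.672, 0.307], [0.44, -0.508, -0.741, 1.102], [0.0, 0.0, 0.0, 1.0]]
fence_mid [([251.7, 294.7], 0.82)]
stop_mid [([239.6, 249.8], 0.62), ([336.2, 194.6], 0.38)]
maple_strip [([291.9, 261.6], 0.79)]
maple_mark [([265.7, 242.6], 0.79)]
walnut_strip [([331.3, 230.1], 0.76)]
walnut_mark [([301.6, 211.0], 0.63)]
jaw_face [([339.1, 195.1], 0.57), ([300.8, 210.8], 0.45)]
jaw_back [([349.5, 186.5], 0.66)]
board [([309.0, 251.6], 0.64)]
glue [([419.4, 173.0], 0.94)]
mallet [([195.1, 373.1], 0.59)]
tape [([451.3, 191.2], 0.85)]
1.3
```

Run:
```python
import cv2
a=cv2.imread("pics/top0.png")[150:310,130:500]; cv2.imwrite("pics/topc.png",cv2.resize(a,(800,346),interpolation=cv2.INTER_CUBIC))
a=cv2.imread("pics/side0.png")[130:430,130:500]; cv2.imwrite("pics/sidec.png",cv2.resize(a,(740,600),interpolation=cv2.INTER_CUBIC))
```

```text
(no output)
```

View pics/topc.png

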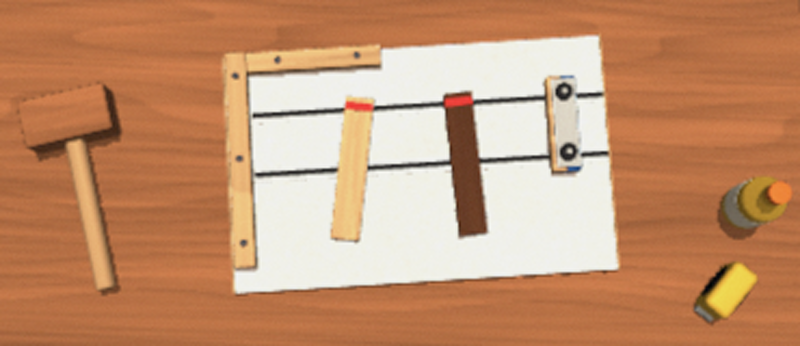

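View pics/sidec.png

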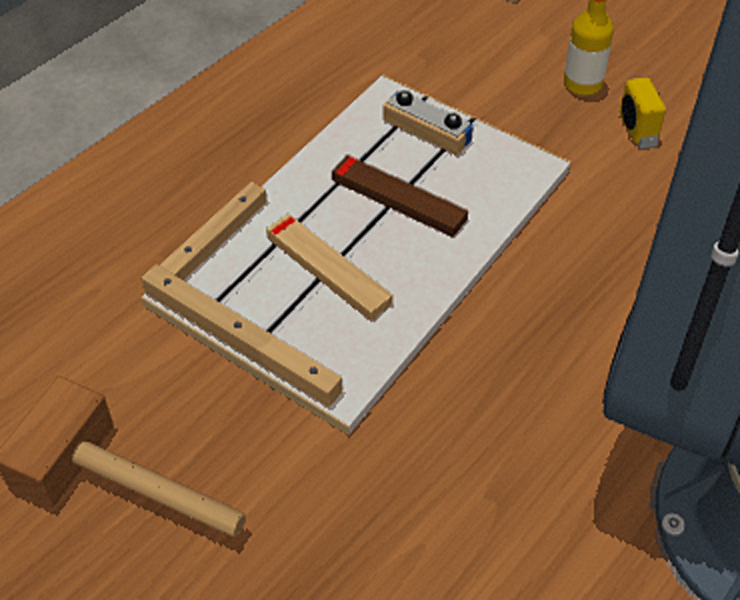

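The top view shows the fence on the left, at crop column 240 (world +y), and the stop at the top (world +x). Maple (crop 352,168) and walnut (crop 465,165) lie askew with their marked ends up, and the jaw is at crop column 563. The glue and tape are well clear to the right, and the mallet is on the left. Next I'll fit the board and strip poses.

```bash
cat > meas.py <<'E'
import numpy as np,cv2
def back(p,uv,z):
    uv=np.atleast_2d(uv).astype(float); E=p["extrinsics"]; R,t=E[:3,:3],E[:3,3]
    d=np.c_[uv,np.ones(len(uv))]@np.linalg.inv(p["mtx"]).T@R; c=-R.T@t
    return c+d*((z-c[2])/d[:,2])[:,None]
def proj(p,X):
    E=p["extrinsics"]; return cv2.projectPoints(np.atleast_2d(X).astype(float),E[:3,:3],E[:3,3],p["mtx"],None)[0][:,0]
def rect(p,mask,z):
    "minAreaRect of the mask laid on plane z: centre, (len,wid), yaw of long axis near +x"
    c=max(cv2.findContours(mask.astype(np.uint8),0,2)[0],key=cv2.contourArea)[:,0]
    X=(back(p,c,z)[:,:2]*1000).astype(np.float32)
    (cx,cy),(w,h),a=cv2.minAreaRect(X)
    if w<h: w,h,a=h,w,a+90
    a=(a+90)%180-90
    return np.round([cx,cy,w,h,a],1)
E
python3 - <<'E'
from meas import *
for n in("top","side"):
    p=dict(np.load(n+"0.npz")); hsv=cv2.cvtColor(p["image"],cv2.COLOR_RGB2HSV); h,s,v=[hsv[...,i].astype(int) for i in range(3)]
    # coarse board region by world position
    vv,uu=np.mgrid[:480,:640]; W=back(p,np.c_[uu.ravel(),vv.ravel()],.018)[:,:2].reshape(480,640,2)
    near=(abs(W[...,0]-.47)<.25)&(abs(W[...,1]-0.0)<.32)
    white=((s<45)&(v>150)&near).astype(np.uint8)
    c=max(cv2.findContours(white,0,1)[0],key=cv2.contourArea)
    c=c[:,0]; X=back(p,c,.018)[:,:2]*1000
    hull=cv2.convexHull(X.astype(np.float32))[:,0]
    print(n,"hull"); print(cv2.approxPolyDP(hull,6,True)[:,0].round(0).tolist())
    np.save(n+"_c.npy",X)
    for t,uv in dict(maple=[293,225],walnut=[341,227]).items():
        if n=="side": uv=dict(maple=[292,260],walnut=[330,226])[t]
        ref=cv2.GaussianBlur(p["image"],(5,5),0)[uv[1],uv[0]].astype(int)
        m=((abs(p["image"].astype(int)-ref).sum(2)<70)|((h<8)|(h>172))&(s>150)&(v>120)).astype(np.uint8)
        roi=np.zeros_like(m); cv2.circle(roi,tuple(uv),48,1,-1)
        nl,l=cv2.connectedComponents(m*roi); print(t,ref,rect(p,l==l[uv[1],uv[0]],.036))
        print("z top",[np.round(x,3) for x in (p["depth"][uv[1],uv[0]],proj(p,back(p,[uv],.036))[0])])
E
```

```text
top hull
[[720.0, -243.0], [712.0, 9.0], [670.0, 201.0], [395.0, 205.0], [438.0, -268.0]]
maple [238 195 129] [554.3  64.6 179.1  36.6  -4.2]
z top [np.float32(1.578), array([293., 225.])]
walnut [103  61  38] [564.1 -75.9 178.   43.4  11. ]
z top [np.float32(1.577), array([341., 227.])]
side hull
[[576.0, -258.0], [539.0, 173.0], [501.0, 215.0], [394.0, 206.0], [439.0, -270.0]]
maple [192 154 102] [552.8  65.  178.9  35.6  -4.1]
z top [np.float32(1.282), array([292., 260.])]
walnut [86 51 29] [561.8 -71.6 178.   43.6   8.3]
z top [np.float32(1.365), array([330., 226.])]
```

Run:
```python
from meas import *
from scipy.optimize import least_squares
for n in("top","side"):
    p=dict(np.load(n+"0.npz")); hsv=cv2.cvtColor(p["image"],cv2.COLOR_RGB2HSV); s,v=[hsv[...,i].astype(int) for i in (1,2)]
    vv,uu=np.mgrid[:480,:640]; W=back(p,np.c_[uu.ravel(),vv.ravel()],.018)[:,:2].reshape(480,640,2)
    near=(abs(W[...,0]-.57)<.25)&(abs(W[...,1])<.32)
    white=((s<45)&(v>150)&near).astype(np.uint8)
    c=max(cv2.findContours(white,0,1)[0],key=cv2.contourArea)[:,0]; X=back(p,c,.018)[:,:2]*1000
    def loc(q):
        a=np.radians(q[2]); d=X-q[:2]; return np.c_[d@[np.cos(a),np.sin(a)],d@[-np.sin(a),np.cos(a)]]
    def f(q):
        L=loc(q); x,y=L.T; r=[]
        i=(abs(x+150)<12)&(y>-240)&(y<180); r.append((x+150)*i)
        i=(abs(y+260)<12)&(abs(x)<130); r.append((y+260)*i)
        i=(abs(x-150)<12)&(y>-240)&(y<0); r.append((x-150)*i)
        i=(abs(y-190)<12)&(x>-110)&(x<100); r.append((y-190)*i)
        return np.concatenate([np.append(a,0) for a in r])
    q=[565,-20,5.2]
    for _ in range(6): q=least_squares(f,q,loss="soft_l1").x
    r=f(q); N=len(X)+1; print(n,np.round(q,2),[(int((a!=0).sum()),round(float(np.median(a[a!=0])),2) if a.any() else None) for a in np.split(r,4)])
    a=np.radians(q[2]);R=np.array([[np.cos(a),-np.sin(a)],[np.sin(a),np.cos(a)]])
    for nm,m in dict(maple=[553.5,64.8],walnut=[563,-74]).items(): print(nm,((np.array(m)-q[:2])@R).round(1))
    for nm,P in dict(stop=[125,105,18],fence=[15,190,18],jawface0=[35,-190,33]).items():
        print(nm,proj(p,np.r_[R@P[:2]+q[:2],P[2]]/1000)[0].round(1))
    # walnut by dark pixels
    im=p["image"].astype(int); L=loc(q)
    d=((v<130)&near).astype(np.uint8); red=((im[...,0]>150)&(im[...,1]<90)&near)
    d=cv2.morphologyEx((d|red).astype(np.uint8),cv2.MORPH_OPEN,np.ones((5,5)))
    uv=dict(top=[341,227],side=[330,226])[n]; l=cv2.connectedComponents(d)[1]; print("walnut",rect(p,l==l[uv[1],uv[0]],.036))
```

```text
top [566.13 -19.78   4.91] [(157, 1.06), (0, None), (89, -2.34), (34, 0.02)]
maple [-5.3 85.4]
walnut [ -7.8 -53.7]
stop [283.3 182. ]
fence [254.3 223.1]
jawface0 [392.9 207.3]
walnut [562.7 -75.4 177.3  34.7   7.6]
side [559.9   42.98   5.29] [(121, -0.05), (6, -1.68), (0, None), (0, None)]
maple [-4.4 22.3]
walnut [  -7.7 -116.8]
stop [229.4 262.1]
fence [240.9 308.4]
jawface0 [331.2 202.3]
walnut [557.8 -70.1 183.8  54.1   9.1]
```

```bash
cat > fitb.py <<'E'
from meas import *
from scipy.optimize import least_squares
def board(p,q=(565,4,5.)):
    hsv=cv2.cvtColor(p["image"],cv2.COLOR_RGB2HSV); s,v=[hsv[...,i].astype(int) for i in (1,2)]
    vv,uu=np.mgrid[:480,:640]; W=back(p,np.c_[uu.ravel(),vv.ravel()],.018)[:,:2].reshape(480,640,2)
    near=(abs(W[...,0]-.57)<.25)&(abs(W[...,1])<.32)
    white=((s<45)&(v>150)&near).astype(np.uint8)
    X=np.vstack([back(p,c[:,0],.018)[:,:2]*1000 for c in cv2.findContours(white,0,1)[0] if len(c)>60])
    def f(q):
        a=np.radians(q[2]); d=X-q[:2]; x,y=d@[np.cos(a),np.sin(a)],d@[-np.sin(a),np.cos(a)]
        return np.concatenate([np.append(e*((abs(e)<10)&i),0) for e,i in ((x+150,abs(y+30)<200),(y+260,abs(x)<130),(x-150,(y>-240)&(y<0)),(y-190,(x>-100)&(x<100)))])
    for _ in range(6): q=least_squares(f,q,loss="soft_l1").x
    return q,[(int((a!=0).sum()),round(float(np.median(a[a!=0])),2) if a.any() else None) for a in np.split(f(q),4)]
E
python3 - <<'E'
from fitb import *
for n in("top","side"):
    p=dict(np.load(n+"0.npz")); q,i=board(p); print(n,q.round(2),i)
    a=np.radians(q[2]);R=np.array([[np.cos(a),-np.sin(a)],[np.sin(a),np.cos(a)]])
    for nm,m in dict(maple=[553.5,64.8],walnut=[562.7,-75]).items(): print(nm,((np.array(m)-q[:2])@R).round(1))
    for nm,P in dict(stop=[125,105,18],fence=[15,190,18],jawface0=[35,-190,33],jawface15=[35,-175,33]).items():
        print(nm,proj(p,np.r_[R@P[:2]+q[:2],P[2]]/1000)[0].round(1))
E
```

```text
top [564.05   2.26   4.98] [(147, 1.04), (101, 0.86), (87, -2.35), (84, -1.12)]
maple [-5.1 63.2]
walnut [ -8.  -76.9]
stop [275.3 182.5]
fence [246.2 223.6]
jawface0 [384.8 207.7]
jawface15 [379.3 208. ]
side [562.8    4.06   5.06] [(108, 0.7), (87, -0.03), (55, -1.99), (0, None)]
maple [-3.9 61.3]
walnut [ -7.1 -78.7]
stop [240.5 251.9]
fence [252.3 296.7]
jawface0 [340.1 194.1]
jawface15 [336.9 197.3]
```

```bash
cat > rob.py <<'E'
from plant import *
import numpy as np
Q=(.5635,.0032,5.0)
a=np.radians(Q[2]); u=np.array([np.cos(a),np.sin(a),0]); v=np.array([-np.sin(a),np.cos(a),0]); O=np.array([Q[0],Q[1],0])
ORI=np.c_[v,u,[0,0,-1.]]
def B(x,y,z): return O+u*x/1e3+v*y/1e3+np.array([0,0,z/1e3])
def here(): d=read_position()-O; return np.array([d@u,d@v,d[2]])*1e3
def go(x,y,z,s=.15): servo_line(B(x,y,z),speed=s,ori=ORI)
def F(): f=np.array(read_wrist_force()); return np.array([f@u,f@v,f[2]])
def push(d,n,fs,step=1.,base=None):
    "step along board dir d (3-vec) until the reaction grows fs above base; returns commanded point"
    d=np.array(d,float); c=here(); base=F() if base is None else base; log=[]
    for i in range(n):
        c=c+d*step; go(*c,s=.03); f=-(F()-base)@d; log.append(round(float(f),1))
        if f>fs: break
    print("push",d,"at",here().round(1),"cmd",c.round(1),log,"t",round(read_time_s(),1)); return c
E
python3 - <<'E'
from rob import *
for P in((-5,5,40),(-5,143,31),(-75,172,32),(-75,136,32),(35,-255,31),(-5,5,200)):
    j=inverse_kinematics(B(*P),ORI); print(P,None if j is None else np.round(j,0))
move_to(B(-5,-8,150),ORI); print(read_time_s())
go(-5,-8,34,.2); pause(.2); print(here(),F(),read_time_s())
push((0,0,-1),15,3)
E
```

```text
(-5, 5, 40) [  1.  25. -16.  49.   0.  86.]
(-5, 143, 31) [ 15.  26. -15.  49.   0. 100.]
(-75, 172, 32) [ 20.  21. -24.  45.   0. 105.]
(-75, 136, 32) [ 15.  20. -25.  45.   0. 100.]
(35, -255, 31) [-22.  35.   1.  56.   0.  63.]
(-5, 5, 200) [ 1. 18. -1. 71.  0. 86.]
3.6667
[-4.08795534 -8.14306142 35.30652158] [-0.37874361  0.20095136 -0.04466092] 4.6
push [ 0.  0. -1.] at [-4.2 -8.1 20.2] cmd [-4.1 -8.1 20.3] [-0.2, 0.8, -0.8, 0.2, 1.1, -0.7, 0.6, 0.3, -0.3, 0.7, 0.7, 0.6, 0.2, 0.2, -0.1] t 8.3
```

Run:
```python
from rob import *
b=F(); go(-4,135,20,.1); print(F()-b,here())
push((0,1,0),14,10,base=b)
go(-4,125,20,.15); go(-4,125,60,.2)
p=camera("top"); import cv2; cv2.imwrite("pics/t1.png",cv2.resize(p["image"][150:310,200:440,::-1],(720,480),interpolation=cv2.INTER_CUBIC)); print(read_time_s())
```

```text
[-1.0439896  -0.02684389  0.3975039 ] [ -4.04004963 134.57951355  19.94025583]
push [0. 1. 0.] at [ -4.  140.3  20. ] cmd [ -4.  142.6  19.9] [0.3, -0.6, -0.9, -0.4, 0.3, 4.8, 9.4, 14.6] t 11.9
12.6
```

View pics/t1.png

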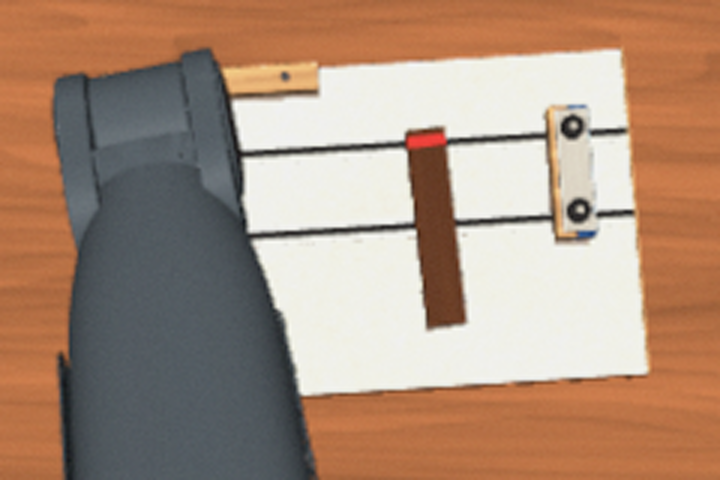

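Run:
```python
from rob import *
go(-130,167,75,.3); grasp(20); go(-130,167,32,.2); pause(.1)
b=F(); go(-80,167,32,.1); print(F()-b,here())
push((1,0,0),18,8,base=b)
go(-95,167,32,.2); go(-110,167,75,.2); ungrasp(); print(read_time_s())
# second side push, centred on the seated strip
go(35,110,75,.3); go(35,110,20,.2); b=F(); go(35,134,20,.15); push((0,1,0),12,10,base=b)
go(35,115,20,.15); go(35,100,60,.3)
# walnut: descend behind it
go(-7,-130,75,.35); go(-7,-130,20,.2); b=F(); go(-7,95,20,.12); print(F()-b)
push((0,1,0),16,10,step=1.5,base=b)
go(-7,85,20,.15); go(-7,85,70,.3); print(read_time_s())
```

```text
[-0.67686892 -0.25303758  0.68893198] [-80.53781342 166.87327678  31.88129607]
push [1. 0. 0.] at [-68.4 166.8  31.6] cmd [-66.5 166.9  31.9] [0.8, 0.3, 0.5, 0.6, -0.3, 0.8, 0.6, 1.5, 0.8, 0.3, 0.6, 1.0, 6.3, 9.0] t 18.6
20.025
push [0. 1. 0.] at [ 35.4 140.5  21.3] cmd [ 35.4 142.8  21.3] [-1.0, -0.4, -0.0, 0.4, -0.1, 3.6, 9.1, 14.0] t 23.4
[-0.32123508 -1.06171944 -0.96534597]
push [0. 1. 0.] at [ -7.1 104.3  20. ] cmd [ -7.  106.6  19.9] [0.7, 0.6, -0.5, 0.5, 0.5, -0.0, 5.3, 12.8] t 29.3
29.925
```

Run:
```python
from rob import *
go(-130,130,75,.3); grasp(20); go(-130,130,32,.2); pause(.1)
b=F(); go(-74,130,32,.1); print(F()-b,here())
push((1,0,0),14,8,base=b)
go(-95,130,32,.2); go(-110,130,75,.25); ungrasp()
go(35,80,75,.3); go(35,80,20,.2); b=F(); go(35,98,20,.15); push((0,1,0),12,12,base=b)
go(35,80,20,.15); go(35,0,110,.3); go(35,-255,110,.4)
p=camera("top"); s=camera("side"); import cv2
cv2.imwrite("pics/t2.png",cv2.resize(p["image"][155:275,220:400,::-1],(720,480),interpolation=cv2.INTER_CUBIC))
cv2.imwrite("pics/s2.png",cv2.resize(s["image"][160:360,190:430,::-1],(720,600),interpolation=cv2.INTER_CUBIC))
print(read_time_s())
```

```text
[-0.12259263 -0.76981574  0.27427363] [-74.6216647  129.90729215  31.86604169]
push [1. 0. 0.] at [-68.2 129.8  31.5] cmd [-65.6 129.9  31.9] [-0.0, -0.8, 0.5, 0.2, -0.3, 0.3, 3.8, 7.3, 10.4] t 34.7
push [0. 1. 0.] at [ 35.5 104.5  21.4] cmd [ 35.4 106.9  21.4] [-0.9, -1.1, -0.1, -0.9, -1.1, 4.4, 9.2, 14.1] t 39.5
41.2417
```

View pics/t2.png

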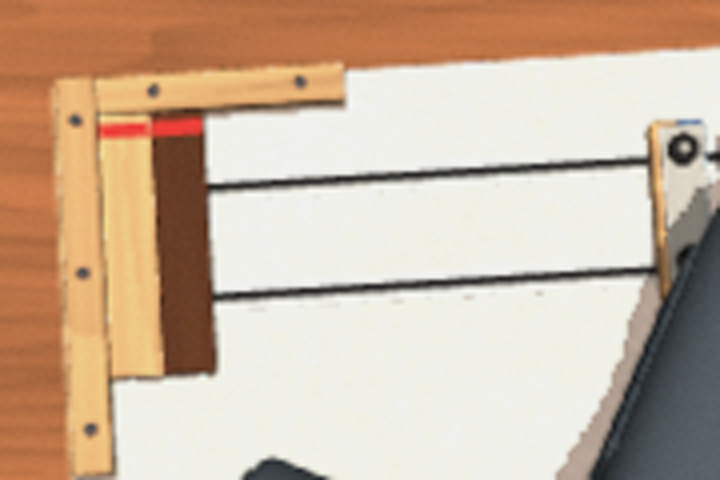

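View pics/s2.png

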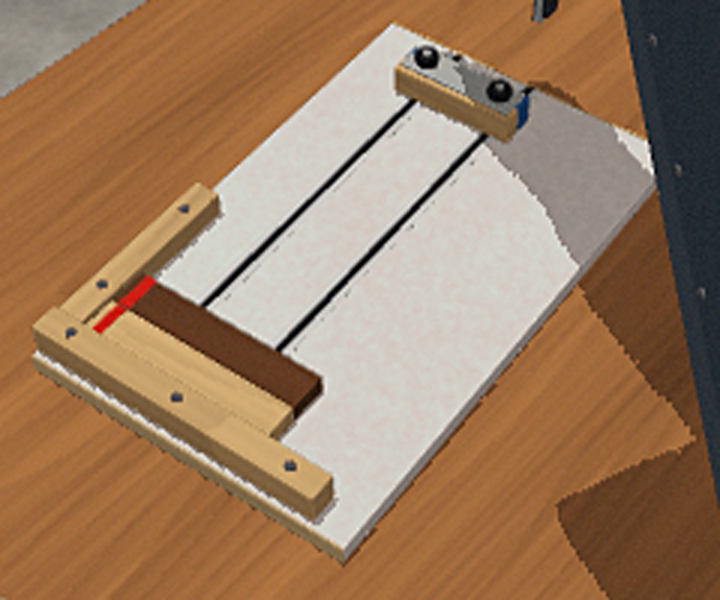

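Both strips sit flush against the fence and stop: in the top view the red ends are at rows ~130 and the near ends at ~375, with no gaps. The jaw is still open. Next is the jaw push.

Run:
```python
from rob import *
go(35,-258,25,.2); pause(.1); b=F(); go(35,-200,25,.08); print(F()-b,here())
go(35,62,25,.1); print(F()-b,here())
push((0,1,0),16,16,base=b)
go(35,50,25,.1); go(35,20,110,.25); go(35,-255,130,.4)
p=camera("top"); s=camera("side"); import cv2
cv2.imwrite("pics/t3.png",cv2.resize(p["image"][155:275,220:400,::-1],(720,480),interpolation=cv2.INTER_CUBIC))
cv2.imwrite("pics/s3.png",cv2.resize(s["image"][160:360,190:430,::-1],(720,600),interpolation=cv2.INTER_CUBIC))
print(read_time_s())
```

```text
[-0.8512488  -0.53047922 -0.43823162] [  34.90293302 -199.48124367   24.72678666]
[-3.0113443  -2.06785007  0.51315378] [35.33942363 61.94531364 25.12879806]
push [0. 1. 0.] at [35.3 68.4 25.2] cmd [35.3 70.9 25.1] [4.0, 4.2, 3.5, 2.3, 3.6, 2.5, 7.3, 11.7, 16.6] t 47.8
49.6167
```

View pics/t3.png

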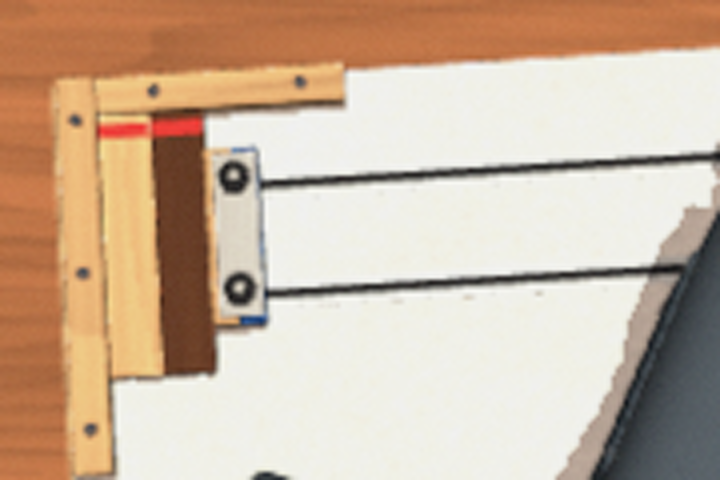

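View pics/s3.png

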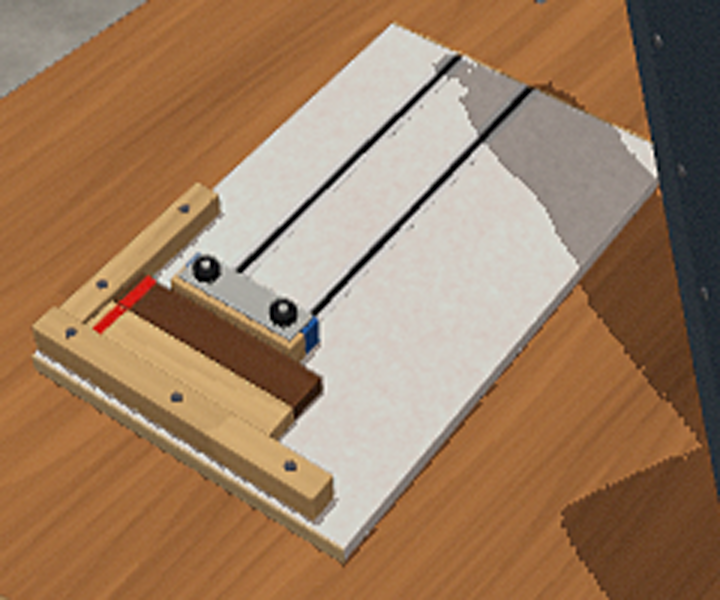

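The jaw face (top-view column ~210) is snug on the walnut strip, both strips are still square, and the gripper is clear.

```bash
python3 -c "
from plant import *
print(finish_job())"
```

```text
the job is handed in; nothing more can be done
None
```

The job is handed in: the maple strip is against the fence with the walnut tight beside it, both red ends are hard on the stop, and the jaw is pushed up snug; the glue, mallet and tape were left alone (about 50 s of the 72 s used).

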